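# Hold a cell carrier home against the sprung plunger of a bench photometer

## Task

Lift the loose cover plate off the pins of the photometer and lay it flat on the black rubber mat without dropping it. Then stand the long rectangular cell carrier in the open trench and push it along against the sprung plunger until it is fully home on the hard stop, and finish while still holding it pressed there, because the spring pushes it back if you let go. Leave everything else on the bench where it stands.

Things in the scene. Friction and masses are not known exactly. Their poses are not given: they have to be found in the camera images.
- photometer: White bench photometer, a low box 170 (x) x 240 (y) x 60 mm high, fixed; origin at the centre of its underside, z up, yaw within 0.35 rad. A trench is sunk in its flat top along its y, hidden by the cover at first. Two upright pins, 6 mm thick, 12 mm tall, stand on the top at (x, y) = (-38, +50) and (+38, -50) mm. A flat dark display lies on the top at the -y end.
- trench_floor (a point): Centre of the trench floor, at (0, -7.5, 35) mm in the photometer's frame (same axes). The trench is open upwards, 36 mm wide (x -18 to +18), 25 mm deep, from y = -55 mm (plain end wall) to y = +40 mm (hard stop, plunger). The carrier fits in front of the plunger with its centre from y = -30 to +3 mm in that frame; pushed home towards +y its centre is at y = +15 mm.
- stop: Hard stop: a dark steel block fixed in the photometer, closing the +y end of the trench. Its flat face, at y = +40 mm in the photometer's frame, fills the trench's width and height; the plunger comes out of its middle. Origin and axes as the photometer's.
- plunger (a joint): Travel in m of the sprung brass plunger at the +y end of the trench: 0 = fully out (12 mm out of the stop's face), growing as it is pushed towards the photometer's +y; about 0.012 when a part is flush on the stop. The spring pushes back with 4 N at 0 and 10 N at 0.012.
- plunger_face (a point): Centre of the plunger's flat round face (14 mm across), 14 mm above the trench floor; y = +28 mm in the photometer's frame when fully out, +40 mm when a part is flush on the stop. Axes as the photometer's.
- cover: Loose aluminium cover plate 110 (x) x 130 (y) x 5 mm, 0.22 kg, with two 9 mm holes over the pins. A black grip bar stands on its middle, 14 mm wide (x), 50 mm long (y), top 39 mm above the plate's underside. Origin at the centre of the underside, z up. Starts flat on the photometer's top, axes alike, centred within 1 mm; lift it straight up over 15 mm to clear the pins.
- mat: Black rubber mat, 160 x 160 x 4 mm, fixed on the bench to the robot's left; origin at the centre of its underside. The cover goes here: clear of other things.
- carrier: The long cell carrier: black block 30 (x) x 50 (y) x 24 mm high, with an aluminium fin on its middle, 14 mm wide (x), 30 mm long (y), top 59 mm above the underside. About 0.14 kg. Origin at the centre of its underside, z up. Stands at the robot's right in a row with two others, in any place. Goes into the trench with its y along it, either way round, 3 mm of play each side.
- short_carrier: Another carrier, not wanted: block only 34 mm long (30 x 34 x 24 mm), same fin. Leave alone.
- round_carrier: Another carrier, not wanted: round base 44 mm across, 24 mm high, same fin. Leave alone.
- beaker: Small glass beaker, 60 mm across, 75 mm high. Leave alone.
- flask: Glass conical flask, 76 mm across, 108 mm high. Leave alone.
- jar: Amber jar, 56 mm across, 80 mm high. Leave alone.
- dish: Shallow glass dish, 70 mm across, 14 mm high. Leave alone.
- spatula: Thin steel lab spatula, 120 mm long, lying on the bench close to the robot. Leave alone.
There are look-alikes about, which are no part of the job. What is shaped like the carrier but blue is not meant.

How it is judged:
By the outcome, as a careful person would: the job done as asked, in the order asked, and still so for the second after the job is handed in, while the arm keeps its last pose, push and grip.
It also fails if it takes over 58 s, if anything falls off the work surface, if the arm or the gripper's body presses on something with over 40 N, if the wrist force passes 120 N, or if a joint passes its speed limit or range.

## Robot

A 7-joint arm with a two-finger parallel gripper is mounted at the origin on the work surface. World frame = base frame: x ahead of the robot, y to its left, z up, the work surface at z = 0. Lengths are in m, angles in rad, forces in N, time in s.
With the tool pointing down it reaches from about 0.4 to 0.85 m from the base axis. Payload 4.5 kg.
Tool frame: the origin (TCP) lies on the centre line of the jaws, within the pads' length; the fingertips stand ahead of it and the grasp point (between the pads) lies 6 mm ahead of it (r.tcp_to_tips is the x of the fingertips in the tool frame, in m); x points along the fingers, y is the direction in which the jaws open and shut, and the axes are right-handed (so a half turn about x gives the same grasp; the last joint's range is limited). The gripper opens to 88 mm and grips with 3 to 60 N. Pads are 18 mm wide; open, the fingers measure 123 mm over their backs; the gripper's body (75 mm by 187 mm) begins 45 mm behind the grasp point.
Start: joints at [0.034, 0.689, -0.195, 1.565, 0.157, 0.902, -0.215], TCP at [0.625, 0, 0.264] pointing down, gripper open.
Joint ranges: [-3.01, 3.01], [-0.46, 2.08], [-1.47, 1.51], [0.13, 2.56], [-1, 4.14], [0.04, 2.09], [-2.66, 2.66]. Speed limits (rad/s): [2.57, 2.57, 3.14, 3.14, 3.14, 3.14, 3.14].

## Interface

Orientations are given as a unit quaternion [x, y, z, w].
In Python, from plant import r gives the robot as it stands.
- The arm moves only by the tool play_rows, never from a script. Its argument "targets" is a list of rows, each a list of 3 entries, a list of its own where there are three numbers: the turn, a rotation vector about the world's x, y, z in rad, then the shift along the world's x, y, z in units of 40 mm (1.0 is 40 mm), then the closure in counts, from 0 (fully open) to 255 (shut). A call has 1 to 5 rows; each row shifts and turns the commanded pose from where the row before left it; what a row does not reach is not made up. A row lasts 1/10 s, in which the tool goes at most 50 mm and 8.59 degrees, less where a joint would pass 70% of its speed; a pose out of reach is approached as far as the arm can. A call is refused whole if a number of a shift passes 1 or a number of a turn 0.15, either way. A call with a gripper value outside its range is refused whole. The fingers move at their own pace and stop on an object; "newtons" is the grip in N (left out, the last holds). Time passes only in rows, so rows that do not move let the fingers close. It gives the time, the measured TCP pose, the force and the opening at its end, in the units of the state.
- r.get_state(): the state, without advancing time (a new reading comes with each control period).
- r.snapshot(name): name is "scene" or "side" or "wrist"; returns a dict with "color" (400x640x3 uint8, red, green, blue), "fx", "fy", "cx", "cy" (pixels), "cam_to_world" (4x4, takes a point from camera to world coordinates). Camera axes: x right, y up, looking along -z (the intrinsics and any distortion apply to the point x, -y, -z); pixel columns grow to the right and rows downward; lengths in m; the calibration is good to about 2 mm. The wrist camera is an equidistant fisheye: a pixel r from the principal point sees the ray r / f radians off the axis. A picture is of the moment at which its call begins. There is no depth.
- r.finish_job(): hands the job in, once; it reports no verdict.
The state is a dict: "clock": time; "q": joint angles; "qd": joint speeds; "joint_torque": joint torques, N m; "tool_pos": TCP position; "eef_rot": TCP orientation; "contact_force": force on the tool from outside, world axes, zero at the start; "moment": the same for the moment, N m; "opening": opening from 0.0 (shut) to 1.0 (fully open).
Only numpy, scipy, OpenCV 4.12 (cv2) and the standard library are available. Lean on these libraries where they do the work, as an engineer would, in place of code of your own. Each camera call takes 0.05 s, during which the arm holds its last target.

## Working session

There is one attempt and no reset: what is moved stays moved. The work goes in short steps, Python scripts to look and compute and a tool call to move; the robot and the scene stay as the last step left them, time stands still between calls to the robot, and variables do not carry over. Pictures are saved under pics/ and viewed, and the job is handed in when it is done.

Besides the shell and the picture viewer there is one more tool, called after ">>>" by a JSON object that holds its "fn" and its "kwargs". play_rows: Moves the arm, as the interface text tells. Its arguments: {"type":"object","properties":{"targets":{"type":"array","items":{"type":"array"}},"newtons":{"type":"number"}},"required":["targets"]}

```bash
mkdir -p pics
cat > h.py <<'E'
import numpy as np, cv2
from plant import r
def snap(n,f):
    s=r.snapshot(n); cv2.imwrite('pics/'+f+'.png',cv2.cvtColor(s['color'],cv2.COLOR_RGB2BGR))
    np.savez('pics/'+f+'.npz',**{k:np.array(v) for k,v in s.items()}); return s
def load(f): return dict(np.load('pics/'+f+'.npz'))
def ray(s,u,v,fish=False):
    x=(u-s['cx'])/s['fx']; y=(v-s['cy'])/s['fy']
    if fish:
        t=np.hypot(x,y); k=np.sin(t)/t if t>1e-9 else 1; d=np.array([x*k,y*k,np.cos(t)])
    else: d=np.array([x,y,1.])
    d=np.array([d[0],-d[1],-d[2]]); T=np.array(s['cam_to_world'])
    return T[:3,3],T[:3,:3]@d
def onz(s,u,v,z,fish=False):
    o,d=ray(s,u,v,fish); return o+d*(z-o[2])/d[2]
def proj(s,p,fish=False):
    T=np.array(s['cam_to_world']); c=T[:3,:3].T@(np.array(p)-T[:3,3]); x,y,z=c[0],-c[1],-c[2]
    if fish:
        rr=np.hypot(x,y); t=np.arctan2(rr,z); k=t/rr if rr>1e-9 else 0; return s['cx']+s['fx']*x*k, s['cy']+s['fy']*y*k
    return s['cx']+s['fx']*x/z, s['cy']+s['fy']*y/z
E
python3 - <<'E'
from h import *
for n in ['scene','side','wrist']:
    s=snap(n,n+'0'); print(n,s['fx'],s['fy'],s['cx'],s['cy'],[k for k in s]); print(np.round(s['cam_to_world'],3))
print(r.get_state(), r.tcp_to_tips)
E
```

```text
scene 477.2680356194079 477.2680356194079 316.10060877104786 203.6344108194274 ['color', 'fx', 'fy', 'cx', 'cy', 'cam_to_world']
[[ 0.803 -0.29   0.52   1.088]
 [ 0.595  0.417 -0.687 -0.746]
 [-0.017  0.861  0.508  0.611]
 [ 0.     0.     0.     1.   ]]
side 369.77944805778355 369.77944805778355 316.20270213179253 197.99015001024765 ['color', 'fx', 'fy', 'cx', 'cy', 'cam_to_world']
[[-0.776  0.432 -0.458  0.14 ]
 [-0.63  -0.532  0.566  0.471]
 [ 0.001  0.728  0.685  0.69 ]
 [ 0.     0.     0.     1.   ]]
wrist 309.70691628693146 309.70691628693146 316.283875980573 199.80346063201694 ['color', 'fx', 'fy', 'cx', 'cy', 'cam_to_world']
[[ 1.     0.001  0.002  0.623]
 [-0.002  0.948  0.318  0.084]
 [-0.001 -0.318  0.948  0.384]
 [ 0.     0.     0.     1.   ]]
{'clock': 0.15, 'q': array([ 0.03379229,  0.68978946, -0.1945348 ,  1.56607942,  0.15730497,
        0.90251209, -0.2151103 ]), 'qd': array([-1.13775229e-04, -3.00617773e-03,  6.55899634e-04, -2.89817993e-03,
        9.83063718e-05,  4.22955008e-04, -2.33481094e-05]), 'joint_torque': array([-1.46674727e-03, -5.27863634e+01, -1.26819178e+00, -1.53587687e+01,
       -5.24473807e-02,  3.92338901e-03,  1.12435155e-04]), 'tool_pos': array([ 6.24559857e-01, -2.60444830e-05,  2.63102452e-01]), 'eef_rot': array([-0.49960845, -0.50033966,  0.5003571 , -0.49969431]), 'contact_force': array([-0.17350815, -0.08784767,  0.22068933]), 'moment': array([-0.01513053,  0.07035178, -0.00071286]), 'opening': 0.9990443477978953} 0.025
```

View pics/scene0.png

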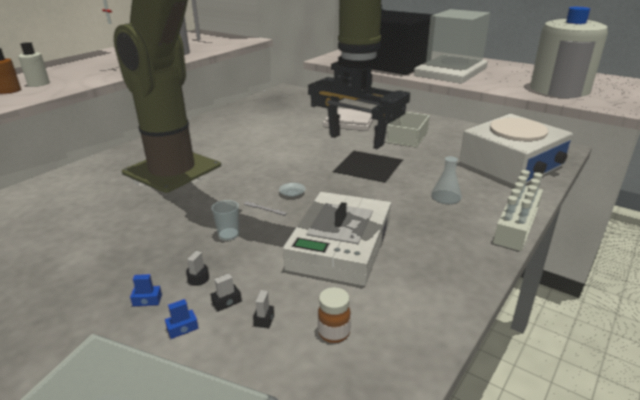

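View pics/side0.png

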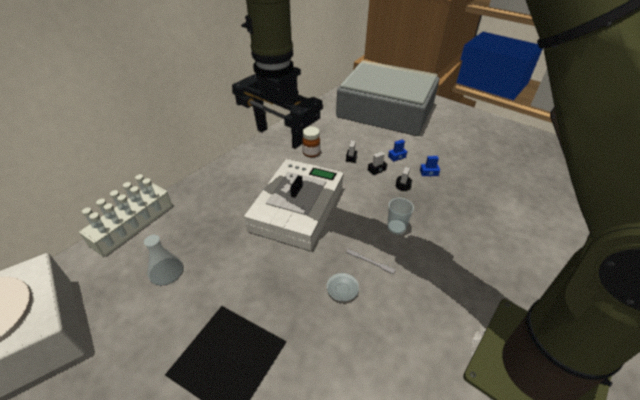

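View pics/wrist0.png

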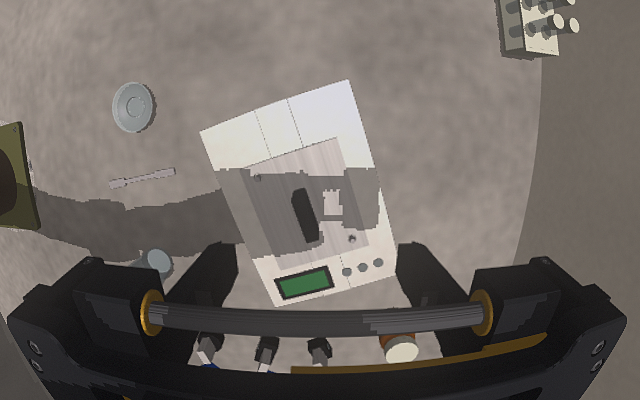

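Run:
```python
import cv2
a=cv2.imread('pics/wrist0.png')[70:320,190:410]; cv2.imwrite('pics/w0c.png',cv2.resize(a,None,fx=2.4,fy=2.4,interpolation=cv2.INTER_CUBIC))
a=cv2.imread('pics/scene0.png')[240:340,120:290]; cv2.imwrite('pics/s0c.png',cv2.resize(a,None,fx=4.5,fy=4.5,interpolation=cv2.INTER_CUBIC))
a=cv2.imread('pics/side0.png')[130:200,330:450]; cv2.imwrite('pics/d0c.png',cv2.resize(a,None,fx=6,fy=6,interpolation=cv2.INTER_CUBIC))
```

```text
(no output)
```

View pics/w0c.png

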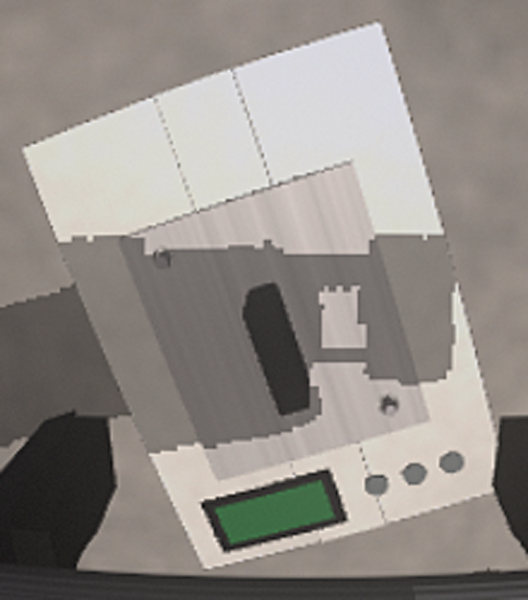

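View pics/s0c.png

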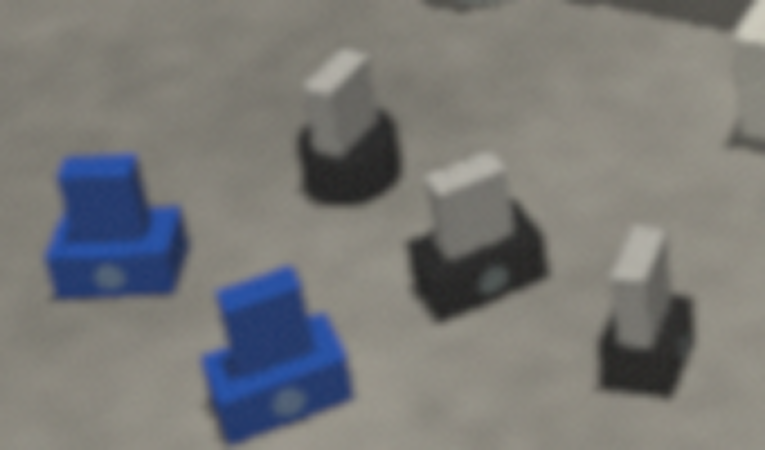

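View pics/d0c.png

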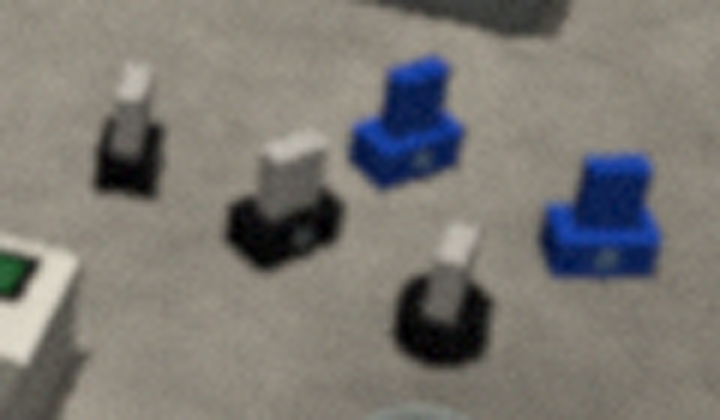

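Run:
```python
from h import *
w=load('wrist0'); s=load('scene0'); d=load('side0')
f=lambda p,z:onz(w,190+p[0]/2.4,70+p[1]/2.4,z,True)[:2]
A=f((162,257),.072);B=f((390,403),.072); print('pins',A,B,(A+B)/2,np.linalg.norm(A-B),'exp',np.hypot(76,100))
v=B-A; print('yaw',np.arctan2(v[1],v[0])-np.arctan2(-100,76))
P=[f(p,.06) for p in [(23,148),(381,22),(497,492),(207,569)]]; print('top',np.round(P,4),np.mean(P,0))
def rep(P):
    for i in range(4):
        e=P[(i+1)%4]-P[i]; print(np.linalg.norm(e).round(4),np.arctan2(e[1],e[0]).round(3),end='; ')
    print()
rep(P)
C=[f(p,.065) for p in [(120,235),(352,161),(428,417),(218,480)]];print('cov',np.mean(C,0));rep(C)
# carriers: bottom corners px in crops
fs=lambda p,z:onz(s,120+p[0]/4.5,240+p[1]/4.5,z)[:2]
fd=lambda p,z:onz(d,330+p[0]/6,130+p[1]/6,z)[:2]
mid=[fs((440,320),0),fs((548,275),0)]; print('mid scene',mid,np.linalg.norm(mid[0]-mid[1]))
mid=[fd((267,268),0),fd((340,220),0),fd((230,235),0)]; print('mid side',mid,np.linalg.norm(mid[0]-mid[1]),np.linalg.norm(mid[0]-mid[2]))
rt=[fs((600,388),0),fs((672,396),0),fs((692,325),0)]; print('right scene',rt,np.linalg.norm(rt[0]-rt[1]),np.linalg.norm(rt[1]-rt[2]))
# fin tops
for n,P in dict(mid=[(425,180),(492,153),(508,170),(441,194)],rt=[(612,278),(638,226),(665,232),(640,282)],rd=[(305,88),(345,50),(368,60),(330,97)]).items():
    q=[fs(p,.059) for p in P]; print(n,np.mean(q,0)); rep(q)
# mat
for p in [(225,307),(285,343),(167,375)]: print('mat',onz(d,*p,.004))
m=[onz(s,*p,.004)[:2] for p in [(355,151),(403,157),(382,181),(334,170)]]; print(np.mean(m,0)); rep(m)
from scipy.spatial.transform import Rotation as R
print(R.from_quat(r.get_state()['eef_rot']).as_matrix().round(3))
```

```text
pins [0.56092031 0.00420043] [ 0.66323899 -0.06618205] [ 0.61207965 -0.03099081] 0.12418858923805194 exp 125.60254774486066
yaw 0.3183838190425403
top [[ 0.4951  0.0537]
 [ 0.6563  0.1054]
 [ 0.7244 -0.1252]
 [ 0.5697 -0.1742]] [ 0.61136851 -0.03507542]
0.1692 0.311; 0.2405 -1.284; 0.1623 -2.835; 0.2398 1.887; 
cov [ 0.61188023 -0.03306209]
0.108 0.301; 0.1283 -1.26; 0.1091 -2.812; 0.1314 1.873; 
mid scene [array([ 0.54471405, -0.33405611]), array([ 0.56182972, -0.28894981])] 0.04824442748560443
mid side [array([ 0.53264878, -0.28373697]), array([ 0.52465295, -0.33856489]), array([ 0.56070217, -0.29387793])] 0.05540788224556764 0.029830042091312965
right scene [array([ 0.6241357 , -0.32405157]), array([ 0.64998581, -0.3108407 ]), array([ 0.63049801, -0.27646492])] 0.029030248188268246 0.039515421356415954
mid [ 0.54402112 -0.30906555]
0.0294 1.235; 0.0137 -0.292; 0.0284 -1.974; 0.0119 2.946; 
rt [ 0.63275829 -0.30437867]
0.0302 1.977; 0.0114 0.307; 0.0289 -1.176; 0.0111 -2.723; 
rd [ 0.44915647 -0.29394031]
0.0292 1.814; 0.0139 0.06; 0.0281 -1.326; 0.0138 -2.998; 
mat [0.53861387 0.27764114 0.004     ]
mat [0.39075162 0.25605312 0.004     ]
mat [0.5150198  0.43320881 0.004     ]
[0.45651958 0.34376938]
0.1479 0.302; 0.1708 -1.424; 0.1463 -3.012; 0.1454 1.717; 
[[-0.001  1.     0.   ]
 [-0.     0.    -1.   ]
 [-1.    -0.001  0.   ]]
```

>>> {"fn": "play_rows", "kwargs": {"targets": [[[0,0,0.062],[-0.063,-0.16,-0.41],0],[[0,0,0.062],[-0.063,-0.16,-0.41],0],[[0,0,0.062],[-0.063,-0.16,-0.41],0],[[0,0,0.062],[-0.063,-0.16,-0.41],0],[[0,0,0.062],[-0.063,-0.16,-0.41],0]], "newtons": 30}}

```text
clock: 0.65
tool_pos: [0.6121, -0.0322, 0.1808]
eef_rot: [0.416, 0.572, -0.416, 0.572]
contact_force: [1.3, -0.4, 0.7]
opening: 0.997
```

Run:
```python
from h import *
w=snap('wrist','w1'); st=r.get_state(); print(st['tool_pos'],st['eef_rot'],st['clock'])
cv2.imwrite('pics/w1b.png',cv2.cvtColor(w['color'],cv2.COLOR_RGB2BGR)); print(w['cam_to_world'])
```

```text
[ 0.60989984 -0.03418696  0.17808682] [ 0.41421834  0.57329838 -0.41757978  0.57042025] 0.7
[[ 9.52069996e-01 -2.90087194e-01 -9.70161961e-02  5.85319572e-01]
 [ 3.05880180e-01  9.02710898e-01  3.02572883e-01  4.73724367e-02]
 [-1.94941175e-04 -3.17745895e-01  9.48175885e-01  3.02126955e-01]
 [ 0.00000000e+00  0.00000000e+00  0.00000000e+00  1.00000000e+00]]
```

View pics/w1.png

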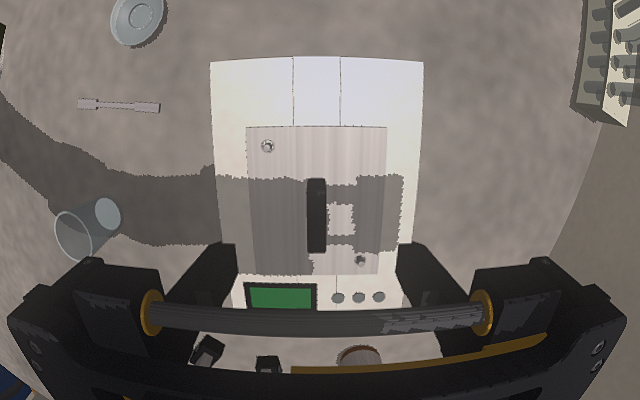

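Run:
```python
from h import *
w=load('w1')
f=lambda u,v,z:onz(w,u,v,z,True)[:2]
A=f(267.5,145.5,.072);B=f(361,259.5,.072);v=B-A;print('pins',(A+B)/2,np.linalg.norm(v),np.arctan2(v[1],v[0])-np.arctan2(-100,76))
e=f(386,127,.065)-f(247,127,.065);print('covtop',np.linalg.norm(e),np.arctan2(e[1],e[0]))
e=f(424,61,.06)-f(210,62,.06);print('top',np.linalg.norm(e),np.arctan2(e[1],e[0]),(f(424,61,.06)+f(210,62,.06))/2)
g=w['color'].max(2);m=((g<70)*255).astype('uint8');m[:170]=0;m[258:]=0;m[:,:300]=0;m[:,335:]=0
ys,xs=np.nonzero(m);print(xs.min(),xs.max(),ys.min(),ys.max())
for y in range(180,256,10): 
    x=xs[ys==y]; print(y,x.min(),x.max(),g[y,300:332:2])
```

```text
pins [ 0.61121817 -0.03093342] 0.12262372863872587 0.3192033720459817
covtop 0.1075817544627102 0.3109913910964906
top 0.16949253750034193 0.31644070746720937 [0.57533165 0.08027911]
307 325 179 252
180 308 324 [172 198 106 118  62  55  57  57  56  58  58  57  40 202 196 192]
190 307 325 [111 113 118  96  56  56  57  56  60  58  61  58  58  88 118 113]
200 307 325 [111 111 116  93  52  53  52  53  52  54  56  53  53  86 116 113]
210 307 325 [107 110 115  91  49  53  52  52  52  51  52  50  50  82 103 189]
220 307 325 [109 108 112 118  44  51  50  50  49  50  51  51  50  85 110 172]
230 307 325 [109 109 109 118  40  47  50  49  49  49  50  48  49  86 126 188]
240 307 325 [107 111 110 120  45  49  48  48  49  48  51  51  47  91 115 112]
250 308 325 [107 109 110 122  50  45  48  49  49  48  48  50  42 144 187 182]
```

>>> {"fn": "play_rows", "kwargs": {"targets": [[[0,0,0.005],[0,0,-0.5],0],[[0,0,0],[0,0,-0.5],0],[[0,0,0],[0,0,-0.5],0],[[0,0,0],[0,0,-0.5],0],[[0,0,0],[0,0,0],0]]}}

```text
clock: 1.2
tool_pos: [0.6107, -0.0318, 0.0996]
eef_rot: [0.414, 0.574, -0.417, 0.571]
contact_force: [0.4, -1.0, 0.1]
opening: 1.0
```

>>> {"fn": "play_rows", "kwargs": {"targets": [[[0,0,0],[0,0,-0.08],0],[[0,0,0],[0,0,0],0]]}}

```text
clock: 1.4
tool_pos: [0.613, -0.0319, 0.0993]
eef_rot: [0.416, 0.572, -0.415, 0.572]
contact_force: [0.4, 0.1, -0.2]
opening: 0.999
```

>>> {"fn": "play_rows", "kwargs": {"targets": [[[0,0,0],[0,0,0],255],[[0,0,0],[0,0,0],255],[[0,0,0],[0,0,0],255],[[0,0,0],[0,0,0],255],[[0,0,0],[0,0,0],255]], "newtons": 40}}

```text
clock: 1.9
tool_pos: [0.6125, -0.032, 0.0987]
eef_rot: [0.415, 0.572, -0.415, 0.572]
contact_force: [-0.8, 1.0, -0.1]
opening: 0.57
```

>>> {"fn": "play_rows", "kwargs": {"targets": [[[0,0,0],[0,0,0],255],[[0,0,0],[0,0,0],255],[[0,0,0],[0,0,0],255]]}}

```text
clock: 2.2
tool_pos: [0.6124, -0.032, 0.0985]
eef_rot: [0.415, 0.572, -0.415, 0.572]
contact_force: [0.3, 1.2, 0.3]
opening: 0.296
```

>>> {"fn": "play_rows", "kwargs": {"targets": [[[0,0,0],[0,0,0],255],[[0,0,0],[0,0,0],255],[[0,0,0],[0,0,0],255],[[0,0,0],[0,0,0],255]]}}

```text
clock: 2.6
tool_pos: [0.6124, -0.032, 0.0985]
eef_rot: [0.415, 0.572, -0.415, 0.572]
contact_force: [0.1, -0.6, 0.0]
opening: 0.155
```

>>> {"fn": "play_rows", "kwargs": {"targets": [[[0,0,0],[0,0,0.1],255],[[0,0,0],[0,0,0.2],255],[[0,0,0],[0,0,0.2],255],[[0,0,0],[0,0,0.3],255],[[0,0,0],[0,0,0.3],255]]}}

```text
clock: 3.1
tool_pos: [0.6125, -0.032, 0.1438]
eef_rot: [0.415, 0.572, -0.415, 0.572]
contact_force: [0.7, 0.1, -2.3]
opening: 0.155
```

Run:
```python
from h import *
snap('wrist','w2')
s=load('scene0');d=load('side0')
for n,p in dict(dish=(343,295),beaker=(398,228),).items(): print(n,onz(d,*p,0))
```

```text
dish [0.36770697 0.09916408 0.        ]
beaker [ 0.37362896 -0.14322289  0.        ]
```

View pics/w2.png

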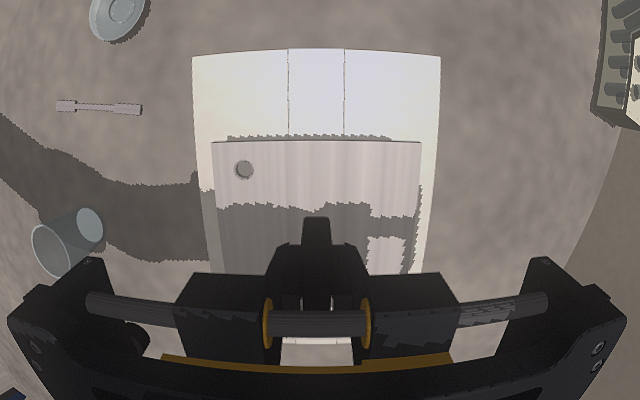

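Run:
```python
from h import *
s=load('scene0');d=load('side0')
for p in [(166,280)]: print('flask side',onz(d,*p,0))
for p in [(447,200)]: print('flask scene',onz(s,*p,0))
for p in [(350,125),(405,135),(390,143)]: print('box scene',onz(s,*p,0))
```

```text
flask side [0.69272277 0.31463004 0.        ]
flask scene [0.72306384 0.28521411 0.        ]
box scene [0.23719973 0.58299907 0.        ]
box scene [0.43705092 0.6087349  0.        ]
box scene [0.42851413 0.5226153  0.        ]
```

>>> {"fn": "play_rows", "kwargs": {"targets": [[[0,0,0],[0,0.1,0.4],255],[[0,0,-0.01],[-0.2,0.4,0.4],255],[[0,0,-0.01],[-0.25,0.6,0.4],255],[[0,0,-0.01],[-0.25,0.6,0.2],255],[[0,0,-0.01],[-0.25,0.6,0],255]]}}

```text
clock: 3.65
tool_pos: [0.575, 0.0611, 0.2005]
eef_rot: [0.428, 0.563, -0.426, 0.564]
contact_force: [0.3, -0.2, -2.1]
opening: 0.158
```

>>> {"fn": "play_rows", "kwargs": {"targets": [[[0,0,-0.01],[-0.25,0.6,0],255],[[0,0,-0.01],[-0.25,0.6,0],255],[[0,0,-0.01],[-0.25,0.6,0],255],[[0,0,-0.01],[-0.25,0.6,0],255],[[0,0,-0.01],[-0.25,0.6,0],255]]}}

```text
clock: 4.15
tool_pos: [0.5241, 0.1811, 0.1992]
eef_rot: [0.441, 0.553, -0.44, 0.553]
contact_force: [-0.3, -1.2, -2.5]
opening: 0.153
```

>>> {"fn": "play_rows", "kwargs": {"targets": [[[0,0,-0.01],[-0.3,0.7,0],255],[[0,0,-0.01],[-0.3,0.7,0],255],[[0,0,-0.015],[-0.3,0.7,0],255],[[0,0,-0.015],[-0.3,0.7,0],255],[[0,0,-0.02],[-0.3,0.7,0],255]]}}

```text
clock: 4.65
tool_pos: [0.4639, 0.3213, 0.1991]
eef_rot: [0.46, 0.537, -0.46, 0.537]
contact_force: [1.1, 0.3, -2.7]
opening: 0.154
```

>>> {"fn": "play_rows", "kwargs": {"targets": [[[0,0,-0.01],[-0.25,0.6,0],255],[[0,0,0],[0,0,0],255]]}}

```text
clock: 4.85
tool_pos: [0.4518, 0.3496, 0.1993]
eef_rot: [0.462, 0.538, -0.459, 0.535]
contact_force: [-0.1, 0.6, -3.7]
opening: 0.156
```

Run:
```python
from h import *
for n in ['wrist','side']: snap(n,n+'3')
```

```text
(no output)
```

View pics/wrist3.png

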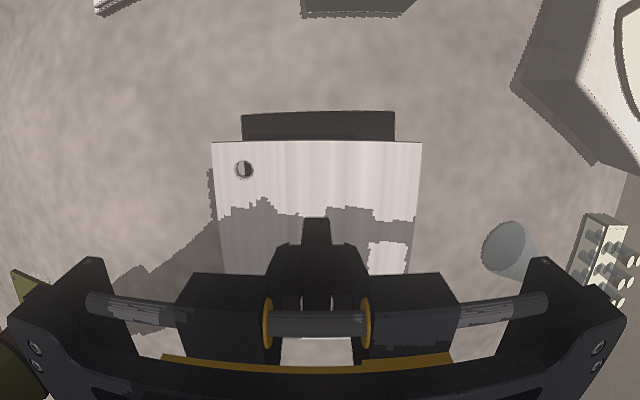

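View pics/side3.png

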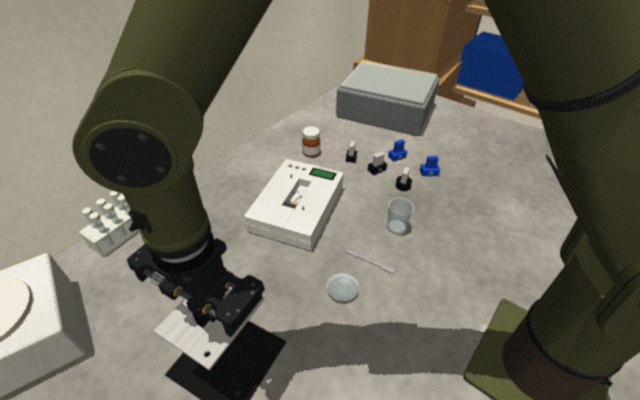

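Run:
```python
from h import *
w=load('wrist3')
a=onz(w,242,114.5,.004,True)[:2];b=onz(w,395,111.5,.004,True)[:2];e=b-a
th=np.arctan2(e[1],e[0]);print(a,b,np.linalg.norm(e),th,(a+b)/2-.08*np.array([-np.sin(th),np.cos(th)]))
st=r.get_state();print(st['tool_pos'])
```

```text
[0.36417753 0.40842038] [0.51960595 0.43540597] 0.15775365198523464 0.17190707425595328 [0.45557667 0.34309235]
[0.45414107 0.34440359 0.1989097 ]
```

>>> {"fn": "play_rows", "kwargs": {"targets": [[[0,0,0.015],[0,0,-0.7],255],[[0,0,0],[0,0,-0.8],255],[[0,0,0],[0,0,-0.8],255],[[0,0,0],[0,0,-0.7],255],[[0,0,0],[0,0,-0.5],255]]}}

```text
clock: 5.45
tool_pos: [0.4551, 0.3417, 0.057]
eef_rot: [0.458, 0.537, -0.46, 0.538]
contact_force: [-0.8, -0.6, -2.3]
opening: 0.156
```

>>> {"fn": "play_rows", "kwargs": {"targets": [[[0,0,0],[0,0,-0.1],255],[[0,0,0],[0,0,-0.1],255],[[0,0,0],[0,0,-0.1],255],[[0,0,0],[0,0,0],255]]}}

```text
clock: 5.85
tool_pos: [0.455, 0.3441, 0.0472]
eef_rot: [0.459, 0.538, -0.458, 0.538]
contact_force: [-0.1, 0.3, -1.6]
opening: 0.156
```

>>> {"fn": "play_rows", "kwargs": {"targets": [[[0,0,0],[0,0,-0.05],255],[[0,0,0],[0,0,-0.03],255],[[0,0,0],[0,0,0],255]]}}

```text
clock: 6.15
tool_pos: [0.4545, 0.3441, 0.0435]
eef_rot: [0.459, 0.538, -0.458, 0.538]
contact_force: [-0.4, 0.1, -3.5]
opening: 0.154
```

>>> {"fn": "play_rows", "kwargs": {"targets": [[[0,0,0],[0,0,-0.03],255],[[0,0,0],[0,0,0],255]]}}

```text
clock: 6.35
tool_pos: [0.4545, 0.3442, 0.0425]
eef_rot: [0.459, 0.538, -0.458, 0.538]
contact_force: [-0.2, 0.1, 1.7]
opening: 0.154
```

>>> {"fn": "play_rows", "kwargs": {"targets": [[[0,0,0],[0,0,0],0],[[0,0,0],[0,0,0],0],[[0,0,0],[0,0,0],0],[[0,0,0],[0,0,0],0],[[0,0,0],[0,0,0],0]]}}

```text
clock: 6.85
tool_pos: [0.4544, 0.3441, 0.0421]
eef_rot: [0.458, 0.538, -0.458, 0.538]
contact_force: [0.3, -0.1, -0.2]
opening: 0.584
```

>>> {"fn": "play_rows", "kwargs": {"targets": [[[0,0,0],[0,0,0],0],[[0,0,0],[0,0,0.2],0],[[0,0,0],[0,0,0.4],0],[[0,0,0],[0,0,0.7],0],[[0,0,0],[0,0,0.9],0]]}}

```text
clock: 7.35
tool_pos: [0.4539, 0.3436, 0.1314]
eef_rot: [0.458, 0.538, -0.459, 0.538]
contact_force: [0.3, 0.1, -0.1]
opening: 0.995
```

>>> {"fn": "play_rows", "kwargs": {"targets": [[[0,0,0],[0,0,0.9],0],[[0,0,0],[0,0,0.9],0],[[0,0,0],[0,0,0.2],0]]}}

```text
clock: 7.65
tool_pos: [0.4562, 0.3455, 0.2155]
eef_rot: [0.462, 0.538, -0.455, 0.539]
contact_force: [0.6, 0.0, 0.2]
opening: 0.999
```

Run:
```python
from h import *
for n in ['wrist','scene']: snap(n,n+'4')
```

```text
(no output)
```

View pics/wrist4.png

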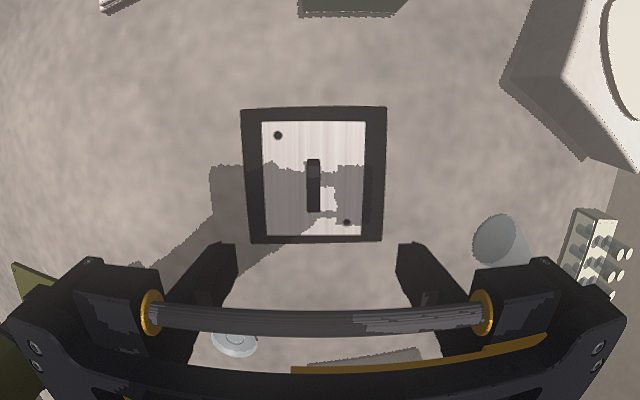

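View pics/scene4.png

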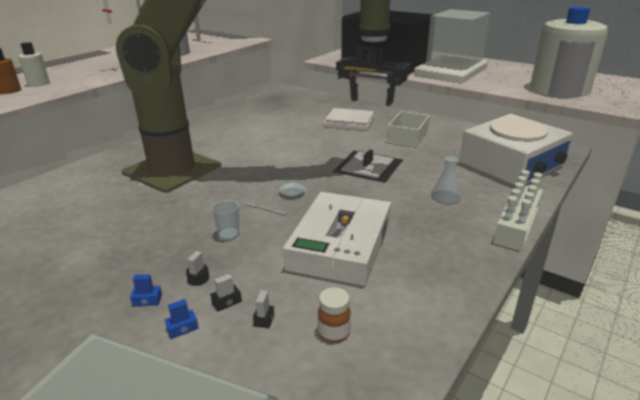

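>>> {"fn": "play_rows", "kwargs": {"targets": [[[0,0,-0.02],[0.1,-0.4,0.1],0],[[0,0,-0.025],[0.12,-0.8,0],0],[[0,0,-0.025],[0.12,-0.9,0],60],[[0,0,-0.025],[0.12,-0.9,0],60],[[0,0,-0.025],[0.12,-0.9,0],60]]}}

```text
clock: 8.25
tool_pos: [0.4767, 0.1846, 0.2128]
eef_rot: [0.489, 0.509, -0.492, 0.509]
contact_force: [0.9, 0.1, 0.1]
opening: 0.771
```

>>> {"fn": "play_rows", "kwargs": {"targets": [[[0,0,-0.025],[0.12,-0.9,0],90],[[0,0,-0.025],[0.12,-0.9,0],120],[[0,0,-0.025],[0.12,-0.9,0],120],[[0,0,-0.025],[0.12,-0.9,0],120],[[0,0,-0.025],[0.12,-0.9,0],120]]}}

```text
clock: 8.75
tool_pos: [0.5001, 0.005, 0.2129]
eef_rot: [-0.52, -0.478, 0.523, -0.477]
contact_force: [0.1, 0.3, -0.7]
opening: 0.527
```

>>> {"fn": "play_rows", "kwargs": {"targets": [[[0,0,-0.03],[0.12,-0.9,0],120],[[0,0,-0.03],[0.12,-0.9,0],120],[[0,0,-0.03],[0.12,-0.9,0],120],[[0,0,-0.03],[0.12,-0.9,0],120],[[0,0,-0.03],[0.12,-0.9,0],120]]}}

```text
clock: 9.25
tool_pos: [0.5236, -0.1746, 0.2127]
eef_rot: [-0.555, -0.438, 0.557, -0.436]
contact_force: [0.1, -0.2, 0.0]
opening: 0.528
```

>>> {"fn": "play_rows", "kwargs": {"targets": [[[0,0,-0.03],[0.12,-0.9,0],120],[[0,0,-0.03],[0.12,-0.9,0],120],[[0,0,-0.03],[0.12,-0.9,0],120],[[0,0,-0.03],[0.12,-0.6,0],120],[[0,0,0],[0,0,0],120]]}}

```text
clock: 9.75
tool_pos: [0.542, -0.3098, 0.2123]
eef_rot: [-0.581, -0.401, 0.584, -0.401]
contact_force: [-1.2, -0.9, 0.4]
opening: 0.531
```

Run:
```python
from h import *
w=snap('wrist','w5'); s=snap('scene','s5')
st=r.get_state();print(st['tool_pos'])
```

```text
[ 0.54300906 -0.30420612  0.21258892]
```

View pics/w5.png

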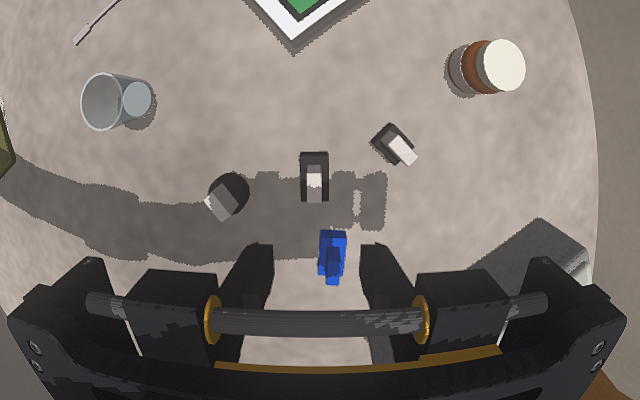

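Run:
```python
from h import *
w=load('w5')
a=cv2.imread('pics/w5.png')[140:215,270:370]; cv2.imwrite('pics/w5c.png',cv2.resize(a,None,fx=7,fy=7,interpolation=cv2.INTER_CUBIC))
```

```text
(no output)
```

View pics/w5c.png

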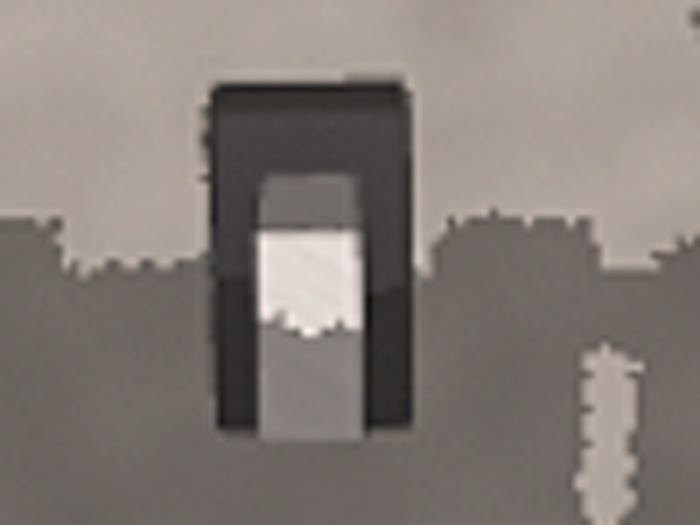

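Run:
```python
from h import *
w=load('w5')
f=lambda p,z:onz(w,270+p[0]/7,140+p[1]/7,z,True)[:2]
def rep(n,P):
    print(n,np.mean(P,0).round(4),end=' ')
    for i in range(4):
        e=P[(i+1)%4]-P[i]; print(np.linalg.norm(e).round(4),np.arctan2(e[1],e[0]).round(3),end='; ')
    print()
rep('fin',[f(p,.059) for p in [(257,230),(359,230),(362,440),(260,440)]])
rep('block',[f(p,.024) for p in [(212,103),(409,103),(412,429),(217,430)]])
from scipy.spatial.transform import Rotation as R
for _ in range(1): st=r.get_state();print(st['tool_pos'],R.from_quat(st['eef_rot']).as_matrix().round(3))
```

```text
fin [ 0.5391 -0.3066] 0.0133 -0.365; 0.0289 -1.917; 0.0137 2.777; 0.0289 1.21; 
block [ 0.5392 -0.3068] 0.0285 -0.366; 0.0498 -1.916; 0.0294 2.782; 0.05 1.206; 
[ 0.54300906 -0.30420612  0.21258892] [[-0.003  0.937 -0.349]
 [ 0.002 -0.349 -0.937]
 [-1.    -0.004 -0.   ]]
```

>>> {"fn": "play_rows", "kwargs": {"targets": [[[0,0,-0.012],[-0.07,-0.08,-0.7],120],[[0,0,0],[0,0,-0.8],120],[[0,0,0],[0,0,-0.8],120],[[0,0,0],[0,0,-0.7],120],[[0,0,0],[0,0,-0.5],120]]}}

```text
clock: 10.35
tool_pos: [0.5405, -0.3044, 0.0718]
eef_rot: [-0.582, -0.403, 0.583, -0.399]
contact_force: [0.3, -0.2, -0.0]
opening: 0.532
```

>>> {"fn": "play_rows", "kwargs": {"targets": [[[0,0,0],[0,0,-0.3],120],[[0,0,0],[0,0,-0.15],120],[[0,0,0],[0,0,0],120],[[0,0,0],[0,0,0],120]]}}

```text
clock: 10.75
tool_pos: [0.5426, -0.3072, 0.057]
eef_rot: [0.583, 0.4, -0.582, 0.401]
contact_force: [0.1, -0.1, -0.1]
opening: 0.526
```

Run:
```python
from h import *
snap('wrist','w6'); s=snap('scene','s6'); st=r.get_state();print(st['tool_pos'])
a=cv2.imread('pics/s6.png')[220:340,150:310]; cv2.imwrite('pics/s6c.png',cv2.resize(a,None,fx=5,fy=5,interpolation=cv2.INTER_CUBIC))
```

```text
[ 0.54266993 -0.30746565  0.05725268]
```

View pics/s6c.png

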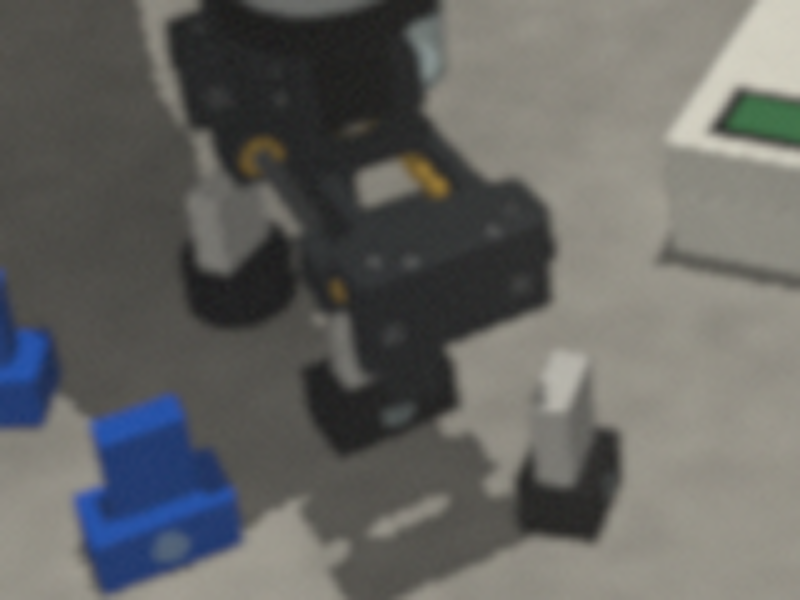

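View pics/w6.png

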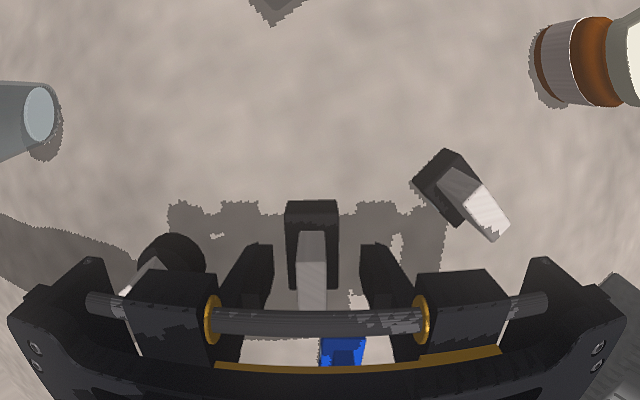

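>>> {"fn": "play_rows", "kwargs": {"targets": [[[0,0,0],[-0.04,0.01,-0.06],120],[[0,0,0],[0,0,0],255],[[0,0,0],[0,0,0],255],[[0,0,0],[0,0,0],255],[[0,0,0],[0,0,0],255]], "newtons": 50}}

```text
clock: 11.35
tool_pos: [0.5405, -0.3068, 0.0538]
eef_rot: [0.583, 0.4, -0.583, 0.4]
contact_force: [-0.0, 0.9, 0.1]
opening: 0.19
```

>>> {"fn": "play_rows", "kwargs": {"targets": [[[0,0,0],[0,0,0],255],[[0,0,0],[0,0,0],255],[[0,0,0],[0,0,0],255]]}}

```text
clock: 11.65
tool_pos: [0.5404, -0.3068, 0.0537]
eef_rot: [0.583, 0.4, -0.583, 0.4]
contact_force: [-0.3, -0.5, 0.8]
opening: 0.152
```

>>> {"fn": "play_rows", "kwargs": {"targets": [[[0,0,0],[0,0,0.2],255],[[0,0,0],[0,0,0.4],255],[[0,0,0],[0,0,0.7],255],[[0,0,0],[0,0,0.8],255],[[0,0,0],[0,0,0.5],255]]}}

```text
clock: 12.15
tool_pos: [0.5413, -0.3073, 0.1613]
eef_rot: [0.584, 0.399, -0.582, 0.402]
contact_force: [0.2, 0.0, -1.7]
opening: 0.156
```

Run:
```python
from h import *
snap('wrist','w7'); st=r.get_state();print(st['tool_pos'])
```

```text
[ 0.54275795 -0.30801318  0.16398356]
```

View pics/w7.png

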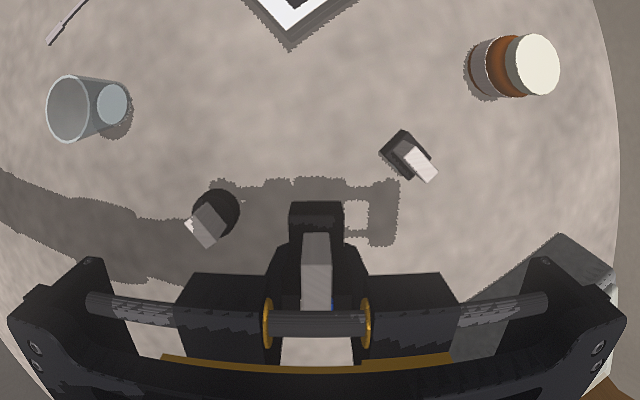

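>>> {"fn": "play_rows", "kwargs": {"targets": [[[0,0,0.03],[0.1,0.3,0.2],255],[[0,0,0.075],[0.2,0.7,0.1],255],[[0,0,0.075],[0.2,0.7,0],255],[[0,0,0.075],[0.2,0.7,0],255],[[0,0,0.075],[0.2,0.7,0],255]]}}

```text
clock: 12.7
tool_pos: [0.5761, -0.1801, 0.1691]
eef_rot: [-0.508, -0.493, 0.508, -0.491]
contact_force: [0.6, -0.3, -1.0]
opening: 0.15
```

>>> {"fn": "play_rows", "kwargs": {"targets": [[[0,0,0.075],[0.2,0.7,0],255],[[0,0,0.075],[0.2,0.7,0],255],[[0,0,0.075],[0.2,0.7,0],255],[[0,0,0.075],[0.2,0.7,0],255],[[0,0,0.05],[0.18,0.67,0],255]]}}

```text
clock: 13.2
tool_pos: [0.615, -0.0412, 0.169]
eef_rot: [0.414, 0.574, -0.415, 0.572]
contact_force: [0.5, -0.4, -1.2]
opening: 0.159
```

>>> {"fn": "play_rows", "kwargs": {"targets": [[[0,0,0],[0,0,0],255],[[0,0,0],[0,0,0],255]]}}

```text
clock: 13.4
tool_pos: [0.6149, -0.0425, 0.1691]
eef_rot: [0.415, 0.573, -0.415, 0.572]
contact_force: [-0.3, -0.4, -0.7]
opening: 0.152
```

Run:
```python
from h import *
w=snap('wrist','w8'); st=r.get_state();print(st['tool_pos'])
from scipy.spatial.transform import Rotation as R
m=R.from_quat(st['eef_rot']).as_matrix();print(np.arctan2(m[1,1],m[0,1]))
```

```text
[ 0.61473645 -0.04425967  0.16911091]
0.3133709062126527
```

View pics/w8.png

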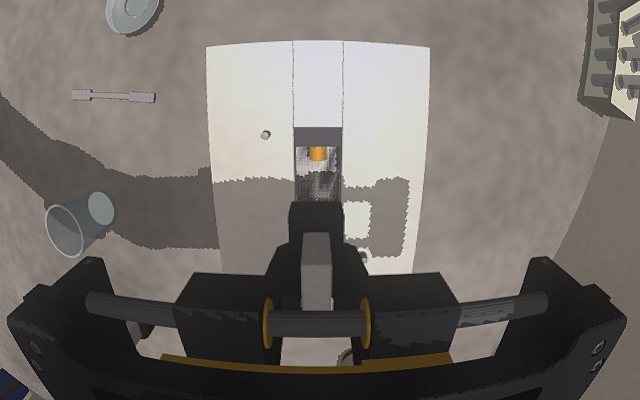

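Run:
```python
from h import *
a=cv2.imread('pics/w8.png')[100:320,240:400]; cv2.imwrite('pics/w8c.png',cv2.resize(a,None,fx=2.7*1,fy=2.7,interpolation=cv2.INTER_CUBIC))
a=cv2.imread('pics/w8.png')[115:215,255:385]; cv2.imwrite('pics/w8d.png',cv2.resize(a,None,fx=6,fy=6,interpolation=cv2.INTER_CUBIC))
```

```text
(no output)
```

View pics/w8d.png

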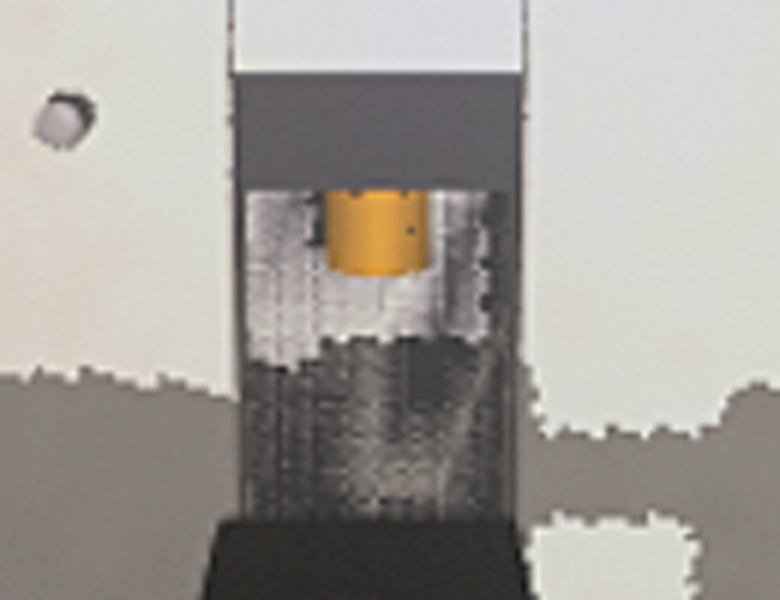

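Run:
```python
from h import *
w=load('w8')
f=lambda p,z:onz(w,255+p[0]/6,115+p[1]/6,z,True)[:2]
th=0.3135; X=np.array([np.cos(th),np.sin(th)]);Y=np.array([-np.sin(th),np.cos(th)])
T=np.array([0.6149,-0.0435])
def rel(n,p,z):
    q=f(p,z)-T; print(n,(q@X*1e3).round(1),(q@Y*1e3).round(1))
rel('stopL',(238,190),.06);rel('stopR',(521,190),.06)
rel('stopfarL',(233,72),.06);rel('stopfarR',(521,72),.06)
rel('trL',(243,510),.06);rel('trR',(519,510),.06)
rel('floorL',(247,500),.035);
rel('plungerL',(328,265),.049);rel('plungerR',(428,265),.049);rel('plungertip',(378,272),.049)
zt=.169-.0537+.024
rel('blkL',(220,522),zt);rel('blkR',(515,522),zt)
g=lambda u,v,z:onz(w,u,v,z,True)[:2]
for n,u,v in [('phL',207,47),('phR',430,46),('phLm',214,170),('phRm',427,170)]:
    q=g(u,v,.06)-T; print(n,(q@X*1e3).round(1),(q@Y*1e3).round(1))
```

```text
stopL -17.3 49.9
stopR 18.1 49.9
stopfarL -17.7 64.7
stopfarR 17.9 64.8
trL -17.4 7.7
trR 18.8 7.7
floorL -18.5 0.8
plungerL -6.3 38.1
plungerR 6.9 38.1
plungertip 0.3 37.1
blkL -13.6 33.1
blkR 11.8 33.2
phL -83.6 129.5
phR 85.0 130.7
phLm -81.9 32.6
phRm 87.0 32.9
```

Run:
```python
from h import *
w=load('w8')
th=0.3135; X=np.array([np.cos(th),np.sin(th)]);Y=np.array([-np.sin(th),np.cos(th)])
T=np.array([0.6149,-0.0435])
for p in [(220,522),(515,522)]:
    q=onz(w,255+p[0]/6,115+p[1]/6,.1153,True)[:2]-T; print(q@X*1e3,q@Y*1e3)
print('shift per mm X (units):',X*.001/.04)
```

```text
-15.696858937766404 24.92346528217336
13.750907653493819 24.954079738126946
shift per mm X (units): [0.0237815  0.00770975]
```

View pics/w8c.png

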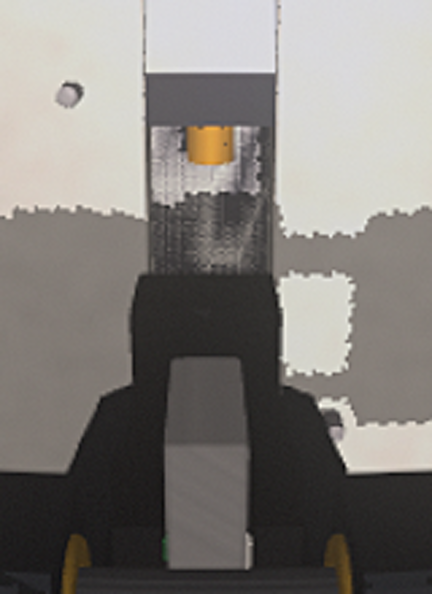

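>>> {"fn": "play_rows", "kwargs": {"targets": [[[0,0,0.007],[0.04,0.012,-0.4],255],[[0,0,0],[0,0,-0.5],255],[[0,0,0],[0,0,-0.3],255],[[0,0,0],[0,0,0],255],[[0,0,0],[0,0,0],255]], "newtons": 55}}

```text
clock: 13.95
tool_pos: [0.6171, -0.044, 0.1214]
eef_rot: [0.414, 0.573, -0.414, 0.573]
contact_force: [0.5, -0.2, -1.3]
opening: 0.155
```

Run:
```python
from h import *
w=snap('wrist','w9'); print(r.get_state()['tool_pos'])
a=cv2.imread('pics/w9.png')[100:320,220:420]; cv2.imwrite('pics/w9c.png',cv2.resize(a,None,fx=2.7*1,fy=2.7,interpolation=cv2.INTER_CUBIC))
```

```text
[ 0.61753031 -0.04379427  0.12199081]
```

View pics/w9c.png

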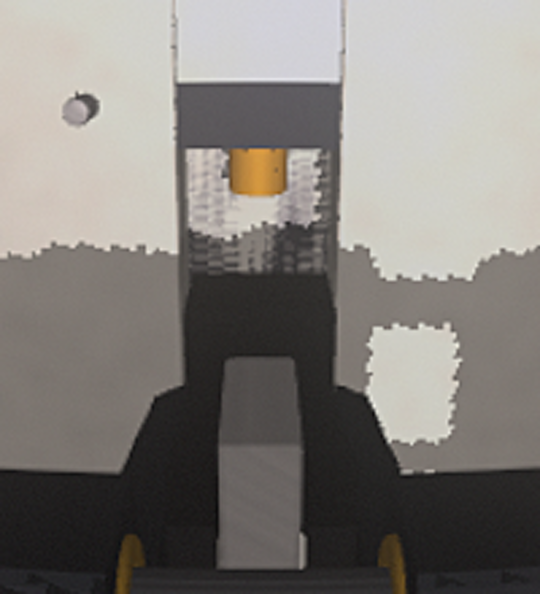

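>>> {"fn": "play_rows", "kwargs": {"targets": [[[0,0,0],[0,0,-0.15],255],[[0,0,0],[0,0,-0.15],255],[[0,0,0],[0,0,-0.15],255],[[0,0,0],[0,0,0],255]]}}

```text
clock: 14.4
tool_pos: [0.6165, -0.0435, 0.1027]
eef_rot: [0.414, 0.574, -0.414, 0.573]
contact_force: [0.1, -0.8, -1.4]
opening: 0.148
```

>>> {"fn": "play_rows", "kwargs": {"targets": [[[0,0,0],[0,0,-0.1],255],[[0,0,0],[0,0,-0.1],255],[[0,0,0],[0,0,-0.1],255],[[0,0,0],[0,0,0],255]]}}

```text
clock: 14.8
tool_pos: [0.6168, -0.0435, 0.0911]
eef_rot: [0.414, 0.574, -0.414, 0.573]
contact_force: [0.4, 0.8, -2.2]
opening: 0.153
```

>>> {"fn": "play_rows", "kwargs": {"targets": [[[0,0,0],[0,0,-0.05],255],[[0,0,0],[0,0,0],255]]}}

```text
clock: 15.0
tool_pos: [0.6172, -0.0435, 0.0896]
eef_rot: [0.414, 0.573, -0.414, 0.573]
contact_force: [0.6, -0.6, -0.7]
opening: 0.155
```

>>> {"fn": "play_rows", "kwargs": {"targets": [[[0,0,0],[0,0,-0.03],255],[[0,0,0],[0,0,0],255]]}}

```text
clock: 15.2
tool_pos: [0.6174, -0.0435, 0.0888]
eef_rot: [0.414, 0.573, -0.414, 0.573]
contact_force: [-0.2, -0.0, -0.6]
opening: 0.154
```

>>> {"fn": "play_rows", "kwargs": {"targets": [[[0,0,0],[0,0,-0.02],255],[[0,0,0],[-0.04,0.12,0],255],[[0,0,0],[-0.04,0.12,0],255],[[0,0,0],[0,0,0],255]]}}

```text
clock: 15.6
tool_pos: [0.615, -0.034, 0.0887]
eef_rot: [0.414, 0.572, -0.414, 0.574]
contact_force: [0.1, -2.0, 6.8]
opening: 0.153
```

>>> {"fn": "play_rows", "kwargs": {"targets": [[[0,0,0],[-0.024,0.07,0],255],[[0,0,0],[-0.024,0.07,0],255],[[0,0,0],[0,0,0],255]]}}

```text
clock: 15.9
tool_pos: [0.6136, -0.0299, 0.0887]
eef_rot: [0.414, 0.572, -0.414, 0.575]
contact_force: [0.7, -4.5, 4.8]
opening: 0.152
```

>>> {"fn": "play_rows", "kwargs": {"targets": [[[0,0,0],[-0.024,0.07,0],255],[[0,0,0],[-0.024,0.07,0],255],[[0,0,0],[0,0,0],255]], "newtons": 60}}

```text
clock: 16.2
tool_pos: [0.6123, -0.026, 0.0888]
eef_rot: [0.414, 0.571, -0.415, 0.575]
contact_force: [3.7, -6.1, 4.6]
opening: 0.152
```

>>> {"fn": "play_rows", "kwargs": {"targets": [[[0,0,0],[-0.024,0.07,0],255],[[0,0,0],[-0.016,0.05,0],255],[[0,0,0],[0,0,0],255]]}}

```text
clock: 16.5
tool_pos: [0.6111, -0.0223, 0.0889]
eef_rot: [0.414, 0.57, -0.415, 0.575]
contact_force: [3.4, -7.4, 4.8]
opening: 0.151
```

Run:
```python
from h import *
w=snap('wrist','w10'); s=r.get_state();print(s['tool_pos'],s['contact_force'])
a=cv2.imread('pics/w10.png')[100:320,220:420]; cv2.imwrite('pics/w10c.png',cv2.resize(a,None,fx=2.7*1,fy=2.7,interpolation=cv2.INTER_CUBIC))
```

```text
[ 0.61111717 -0.02231236  0.08892053] [ 3.25439533 -8.33605194  4.53193149]
```

View pics/w10c.png

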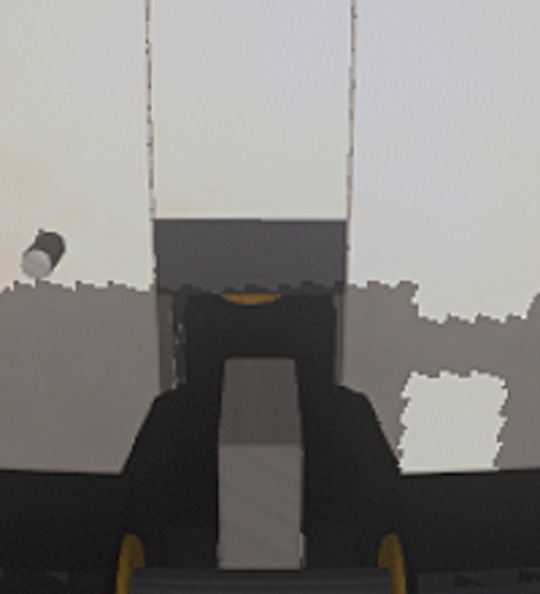

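>>> {"fn": "play_rows", "kwargs": {"targets": [[[0,0,0],[-0.02,0.05,0],255],[[0,0,0],[-0.02,0.05,0],255],[[0,0,0],[0,0,0],255]]}}

```text
clock: 16.85
tool_pos: [0.6099, -0.019, 0.089]
eef_rot: [0.414, 0.569, -0.415, 0.576]
contact_force: [4.6, -9.9, 4.6]
opening: 0.153
```

>>> {"fn": "play_rows", "kwargs": {"targets": [[[0,0,0],[-0.015,0.05,0],255],[[0,0,0],[0,0,0],255],[[0,0,0],[0,0,0],255]]}}

```text
clock: 17.15
tool_pos: [0.6098, -0.0188, 0.0891]
eef_rot: [0.414, 0.569, -0.416, 0.576]
contact_force: [5.9, -12.5, 2.7]
opening: 0.154
```

>>> {"fn": "play_rows", "kwargs": {"targets": [[[0,0,0],[-0.015,0.05,-0.03],255],[[0,0,0],[-0.015,0.05,-0.03],255],[[0,0,0],[0,0,0],255],[[0,0,0],[0,0,0],255]]}}

```text
clock: 17.55
tool_pos: [0.6098, -0.0186, 0.0889]
eef_rot: [0.414, 0.566, -0.418, 0.577]
contact_force: [3.4, -18.5, 19.3]
opening: 0.152
```

Run:
```python
from h import *
w=snap('wrist','w11'); s=r.get_state();print(s['tool_pos'],s['contact_force'],s['moment'])
a=cv2.imread('pics/w11.png')[150:300,250:390]; cv2.imwrite('pics/w11c.png',cv2.resize(a,None,fx=4,fy=4,interpolation=cv2.INTER_CUBIC))
snap('scene','s11');snap('side','d11')
a=cv2.imread('pics/s11.png')[170:300,260:420]; b=cv2.imread('pics/d11.png')[130:260,230:390];cv2.imwrite('pics/sd11.png',cv2.resize(np.vstack([a,b]),None,fx=2.3*1,fy=2.3,interpolation=cv2.INTER_CUBIC))
```

```text
[ 0.60980327 -0.01855684  0.08894519] [  3.52559106 -18.77781413  18.50290844] [-3.89848046e+00 -7.35457642e-01 -3.07278447e-03]
```

View pics/w11c.png

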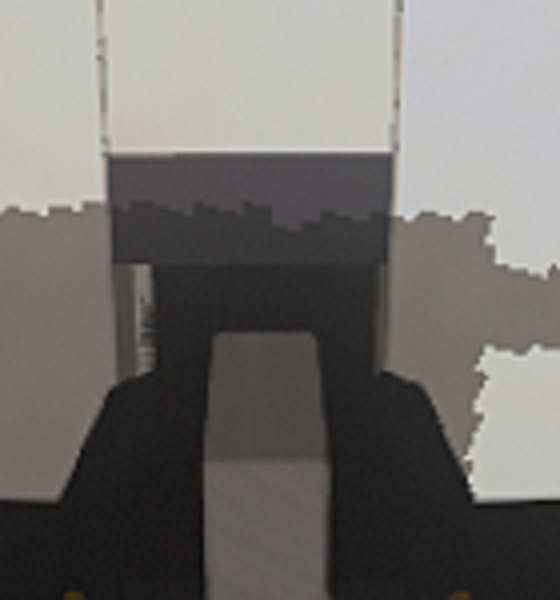

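View pics/sd11.png

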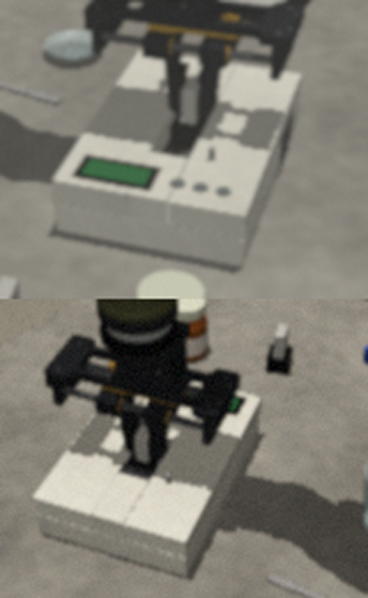

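View pics/s11.png

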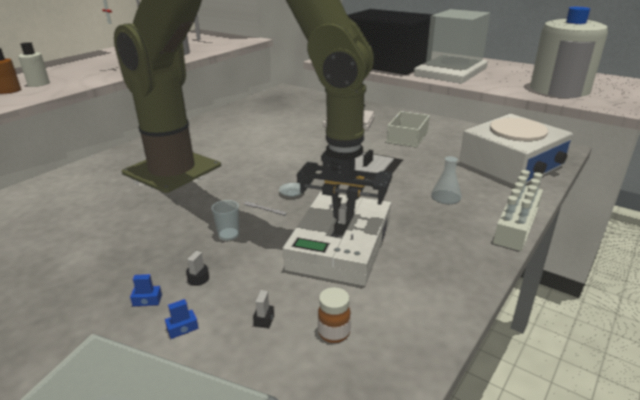

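>>> {"fn": "play_rows", "kwargs": {"targets": [[[0,0,0],[0,0,0],255],[[0,0,0],[0,0,0],255],[[0,0,0],[0,0,0],255],[[0,0,0],[0,0,0],255],[[0,0,0],[0,0,0],255]]}}

```text
clock: 18.2
tool_pos: [0.6098, -0.0186, 0.0889]
eef_rot: [0.414, 0.566, -0.418, 0.577]
contact_force: [3.5, -18.3, 19.8]
opening: 0.151
```

Run:
```python
from plant import r
s=r.get_state();print(s['clock'],s['tool_pos'],s['contact_force'],s['opening']);r.finish_job()
```

```text
18.2 [ 0.60978886 -0.01858712  0.0889432 ] [  3.54265007 -18.25610464  19.76135893] 0.1508209392716912
the job is handed in; nothing more can be done
```

I lifted the cover off the pins and laid it flat on the black mat. I then stood the long carrier in the trench, pushed it home against the plunger and handed the job in at 18.2 s, still holding it pressed there. There is no verdict from the system.

- **Cover:** the wrist picture after release shows it flat with mat visible all round. I set it down slowly until the force reading showed contact, then opened the gripper.
- **Carrier choice:** I took the middle one of the three dark carriers. Its block measured 50 mm in the wrist view, and the right-hand one came out about 40 mm, nearest the short carrier's 34 mm.
- **Carrier home:** the last wrist picture shows the block's front edge against the stop face, with no gap and no plunger visible. The tool stopped moving as the push force rose past the 10 N spring to about 18 N. Over the last 0.5 s before hand-in the position and force held steady, with about 20 N of downward press and a 60 N grip.
- **Small disagreements:** the carrier sits about 1 mm to one side within the trench's play, and the tool leans slightly under the push. The carrier's position from the scene camera was about 5 mm off the wrist-camera value, so I used mainly the wrist view.
- **Other objects:** nothing else looks moved in the last scene picture; I compared this only by eye.

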